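# Set the depth stop of the tile press

## Robot

A 6-joint arm with a two-finger parallel gripper is mounted at the origin on the work surface. World frame = base frame: x ahead of the robot, y to its left, z up, the work surface at z = 0. Lengths are in m, angles in rad, forces in N, time in s.
With the tool pointing down it reaches from about 0.375 to 0.9 m from the base axis. Payload 3.1 kg.
Tool frame: the origin (TCP) lies midway between the tips of the shut fingers; the grasp point (between the pads) lies 19 mm behind it; z points along the fingers, y is the line along which they close (so a half turn about z gives the same grasp; the last joint's range is limited). The gripper opens to 85 mm and grips with 20 to 120 N. Pads are 22 mm wide; open, the fingers measure 114 mm over their backs; the gripper's body (76 mm by 85 mm) begins 54 mm behind the grasp point. The pads swing forward as they close: fully open they stand 13 mm farther back than shut.
Start: joints at [1.004, 0.527, 1.433, -0, 1.181, -0.178], TCP at [0.237, 0.578, 0.231] pointing down, gripper open.
Joint ranges: [-3.08, 3.08], [-0.75, 2.2], [0.22, 2.44], [-1.43, 4.57], [0, 2.65], [-2.85, 2.85]. Speed limits (rad/s): [2.79, 2.79, 3.14, 3.14, 3.14, 3.14].

## Interface

Orientations are given as a unit quaternion [x, y, z, w].
In Python, from station import arm gives the robot as it stands. The module is installed in compiled form; this text tells all that it offers.
- The arm moves only by the tool arm_command, never from a script. Its argument "deltas" is text: rows parted by semicolons, each of 7 numbers parted by spaces: the shift along the tool's x, y, z in mm, then the turn, a rotation vector about the tool's x, y, z in rad, then the closure, from 0 (fully open) to 1 (shut). A call has 1 to 12 rows; each row is the pose to reach, as a shift and turn from the pose commanded when the call began, along the tool's axes at that moment; what a row does not reach only later rows make up. A row lasts 1/8 s, in which the tool goes at most 62.5 mm and 10.7 degrees, less where a joint would pass 70% of its speed; a pose out of reach is approached as far as the arm can. A call with a gripper value outside its range is refused whole. The fingers move at their own pace and stop on an object; "squeeze" is the grip in N (left out, the last holds). Time passes only in rows, so rows that repeat a pose let the fingers close. It gives the time, the measured TCP pose, the force, the opening and the grip force at its end, in the units of the state.
- arm.get_state(): the state, without advancing time (a new reading comes with each control period).
- arm.capture(name): name is "scene" or "side" or "wrist"; returns (picture, depth): 420x560x3 uint8, red, green, blue; 420x560 float32, m along the optical axis (not along the pixel's ray), 0 where there is no reading.
- arm.calibration(name): a dict with "fx", "fy", "cx", "cy" (pixels), "rvec" (rotation vector, rad) and "tvec" (3), from world to camera coordinates, as OpenCV has them. Camera axes: x right, y down, z forward; pixel columns grow to the right and rows downward; lengths in m; the calibration is good to about 2 mm. A picture is of the moment at which its call begins: read the wrist's pose just before it. calibration takes no time and is no camera call; for the wrist camera it gives the pose at the moment of the call.
- arm.sign_off(): hands the job in; it is judged then, once.
The state is a dict: "t": time; "qpos": joint angles; "qd": joint speeds; "joint_efforts": joint torques, N m; "eef_pos": TCP position; "ee_rot": TCP orientation; "force": force on the tool from outside, world axes, zero at the start; "moment": the same for the moment, N m; "opening": finger opening in m; "grip_force": force on a finger pad.
Only numpy, scipy, OpenCV 4.12 (cv2) and the standard library are available. Lean on these libraries where they do the work, as an engineer would, in place of code of your own. Each camera call takes 0.05 s, during which the arm holds its last target. There are 200 camera calls.

## Task

Set up the hand-lever tile press for the plaster mould that stands in it. Press the lever down gently until the resistance firms up because the punch has bottomed in the empty mould, note how far the press travelled, and let the lever come all the way back up. Then slide the red-handled depth stop up its post to where it will catch the crosshead 10 mm above that bottomed position, to within 2 mm, so that every tile comes out 10 mm thick; let go of it there, and do not shove the mould or the mug, bowl and tools around.

Things in the scene. Friction and masses are not known exactly. Their poses are not given: they have to be found in the camera images.
- press: Teal two-post hand-lever tile press, fixed; base 220 x 170 x 20 mm. Origin: on the table, below the ram's centre line. Its -x points to the lever's handle side (about world -y), +y to the depth stop's side (towards the robot), z up. Two steel posts, 12 mm thick, at x = 0, y = +66 and -66 mm, 20 to 185 mm above the table. Between them, under the punch, a loose white plaster mould.
- lever (a joint): Lever hinge, rad: 0 = fully up (its return spring holds it there), grows as the handle is pressed, to 0.62. Pivot on the column top at the press's x = +80 mm, 215 mm above the table. The lever is 16 mm wide, runs to the press's -x and slopes up 0.32 rad to its handle at joint 0 (level at 0.32). It drives the ram straight down, 80 mm per rad.
- grip (a point): Middle of the lever's black handle (26 mm thick, 105 mm long, red ball 32 mm at its end), on its centre line, 275 mm from the pivot; 301 mm above the table when up; free above. Pressing here takes 2 to 4 N against the spring until the punch bottoms, then 2 to 3 N more per mm; 8 to 12 N seats it firmly, more than 20 N can break the plaster.
- ram: The moving ram: aluminium punch 54 mm across, 30 mm high, under a grey crosshead bar (160 mm along the press's y, 24 mm wide, 16 mm high) that slides on the two posts. Origin: centre of the punch's underside, 98 mm above the table when the lever is up; z up. Pressing the lever drives the punch 20 to 45 mm down into the hollow of the plaster mould, until it bottoms on the hollow's floor.
- throat (a point): Point on the press's base, below the punch, 20 mm above the table. Over it: a screw-jack table (a new height each time) with a firm rubber pad and, loose on that, the mould: round white plaster, 92 mm across, 32 mm high, hollow 66 mm across. Hand-cast: its floor's thickness was never measured and the punch hides it; only the lever tells where the punch bottoms. It must stay put.
- lug (a point): Point on the underside of the crosshead at the stop's post, 30 mm above the punch's underside: this is what comes down on the top of the depth stop. 128 mm above the table when the lever is up. Moves with the ram.
- stop (a joint): Depth stop's height on its post, m: 0 = lowest, grows upward, to 0.086. Brass collar 26 mm across, 18 mm high, on the post at the press's +y side, below the crosshead. Stiff sliding fit: about 6 N to slide it, and it stays where left; only friction holds it until it is clamped later, so do not press the lever onto it. At joint 0 its top is 42 mm above the table.
- stop_top (a point): Centre of the top face of the stop's collar, on the post's axis. The lug lands here. Start: 42 to 62 mm above the table.
- stop_bar (a point): Grip point on the stop's red thumb bar: 14 mm wide (along the press's x), 14 mm high, standing out from the collar along the press's +y from 10 to 80 mm from the post's axis. The point is on the bar's centre line, 56 mm from the post's axis and 9 mm below the stop's top. Pinch it from above, fingers closing along the press's x; free above.
- mug: White ceramic mug with a blue handle, 92 mm across, 75 mm high, to be left alone. Origin: centre of its underside.
- bowl: White bowl, 150 mm across, 55 mm high, to be left alone. Origin: centre of its underside.
- rib: Flat wooden potter's rib 60 x 100 x 7 mm, to be left alone. Origin: centre of its underside.
- model_tool: Wooden modelling tool, about 190 mm long along its x, 10 mm high, to be left alone. Origin: under its middle.

How it is judged:
On the way, in this order (a step that is already met when the one before it is completed fails the run):
1. the lever is pressed until the punch is firmly down on the floor of the mould (more than 8 N between them for 0.3 s) (contact force between ram and anything else above 8 N and value of joint lever above 0.2 rad), for 0.3 s.
2. the lever is let all the way back up (value of joint lever below 0.03 rad), for 0.2 s.
At the end, for the whole second after the job is handed in: The depth stop stands where it would catch the crosshead 10 mm (give or take 2.5 mm) above the place at which the punch bottomed in the mould; the lever is fully up (joint below 0.03 rad), the stop is released and the mould stands still within 6 mm of its place (z of mould_c0 in the frame of stop_top between -0.0485 and -0.0435 m and value of joint lever below 0.03 rad and distance of mould_c0 from where it was at the start of the episode below 0.006 m); the robot touches nothing.
It fails at once if the lever is pushed with more than 30 N, which breaks the plaster (contact force between lever and anything else above 30 N).
It fails at once if the mould is shoved by more than 10 mm (distance of mould_c0 from where it was at the start of the episode above 0.01 m).
It fails at once if the mug, bowl, rib or modelling tool is moved by more than 20 mm (distance of any of mug, bowl, rib, model_tool from where it was at the start of the episode above 0.02 m).
It also fails if it takes over 67 s, if anything falls off the work surface, if the arm or the gripper's body presses on something with over 40 N, if the wrist force passes 120 N, or if a joint passes its speed limit or range.

## Working session

There is one attempt and no reset: what is moved stays moved. The work goes in short steps, Python scripts to look and compute and a tool call to move; the robot and the scene stay as the last step left them, time stands still between calls to the robot, and variables do not carry over. Pictures are saved under pics/ and viewed, at most 10 in all, crops included, and the job is handed in when it is done.

Besides the shell and the picture viewer there is one more tool, called after "Request:" as a command line: name --argument value ..., lists and objects as JSON in quotes. arm_command: Moves the arm, as the interface text tells. Its arguments: {"type":"object","properties":{"deltas":{"type":"string"},"squeeze":{"type":"number"}},"required":["deltas"]}

```bash
mkdir -p pics; cat > h.py <<'E'
import numpy as np, cv2
from station import arm
from scipy.spatial.transform import Rotation as R
def cap(n,f):
    c=arm.calibration(n); p,d=arm.capture(n); cv2.imwrite('pics/'+f+'.png',p[:,:,::-1]); np.savez('pics/'+f+'.npz',p=p,d=d,**{k:np.array(v) for k,v in c.items()}); return p,d,c
def cloud(d,c):
    v,u=np.mgrid[:d.shape[0],:d.shape[1]]
    P=np.stack([(u-c['cx'])/c['fx']*d,(v-c['cy'])/c['fy']*d,d],-1)
    M=R.from_rotvec(np.array(c['rvec']).ravel()).as_matrix()
    W=(P-np.array(c['tvec']).ravel())@M
    W[d==0]=np.nan
    return W
def load(f):
    z=np.load('pics/'+f+'.npz'); c={k:z[k] for k in z.files}; return c['p'],c['d'],c
E
python3 - <<'E'
from h import *
for n in ['scene','side']: cap(n,n+'0')
a=cv2.imread('pics/scene0.png');b=cv2.imread('pics/side0.png')
s=arm.get_state(); print(s)
E
```

```text
{'t': 0.1, 'qpos': array([ 1.00348560e+00,  5.28371172e-01,  1.43379004e+00,  8.19781467e-06,
        1.18142999e+00, -1.78487150e-01]), 'qd': array([-0.00032221, -0.00441727, -0.00266623, -0.00045   , -0.00145693,
       -0.00044628]), 'joint_efforts': array([ 8.13702773e-04, -4.43298519e+01, -1.78587681e+01, -1.84797691e-04,
        3.88796150e-03,  5.49274930e-06]), 'eef_pos': array([0.23654062, 0.57779721, 0.23042769]), 'ee_rot': array([ 1.93190872e-01,  9.81160684e-01, -9.29222484e-04, -3.67583946e-04]), 'force': array([-0.00800874,  0.17374096, -0.67563754]), 'moment': array([-0.03527355,  0.01219812,  0.05999676]), 'grip_force': 0.0, 'opening': 0.08527510294117037}
```

View pics/scene0.png

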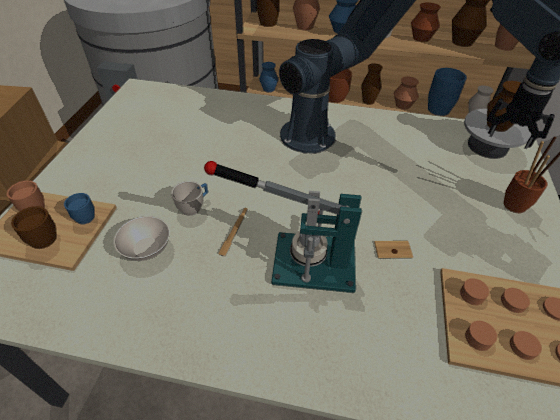

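View pics/side0.png

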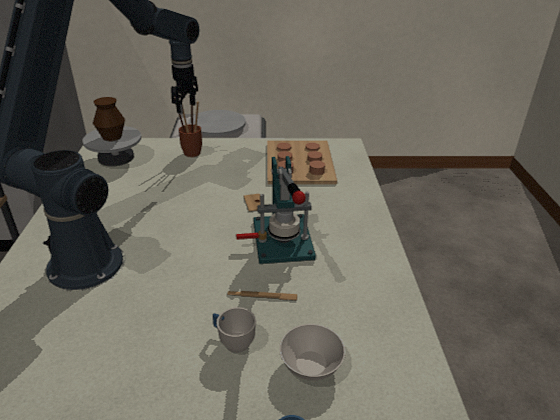

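The scene view shows the press at (315,250), the black handle at (237,175) and the red ball at (211,168). The side view shows the ball at (299,198) and the red stop bar at (247,236), pointing to the robot.

```bash
python3 - <<'E'
from h import *
for f in ['scene0','side0']:
    p,d,c=load(f); W=cloud(d,c); hsv=cv2.cvtColor(p,cv2.COLOR_RGB2HSV)
    h,s,v=[hsv[...,i].astype(int) for i in range(3)]
    box=(W[...,0]>.3)&(W[...,0]<.85)&(W[...,1]>-.4)&(W[...,1]<.35)&(W[...,2]>.005)
    red=((h<6)|(h>174))&(s>190)&(v>60)&box
    n,l,st,ce=cv2.connectedComponentsWithStats(red.astype(np.uint8))
    for i in range(1,n):
        if st[i,4]>12:
            q=W[l==i]; print(f,'red',ce[i].round(),st[i,4],np.median(q,0).round(4),np.percentile(q,5,0).round(3),np.percentile(q,95,0).round(3))
    blk=(v<40)&box&(W[...,2]>.22)&(W[...,2]<.36)
    if blk.sum(): q=W[blk];print('black',len(q),np.median(q,0).round(4),np.percentile(q,2,0).round(3),np.percentile(q,98,0).round(3))
    teal=(h>75)&(h<100)&(s>120)&box
    b=teal&(W[...,2]>.012)&(W[...,2]<.028); q=W[b][:,:2].astype(np.float32); 
    print('base',len(q),cv2.minAreaRect(q))
    t=teal&(W[...,2]>.18); q=W[t]; print('column',np.median(q,0),q.min(0),q.max(0))
    # lever bar from above
    m=box&(W[...,2]>.225)&(W[...,2]<.36)&(s<80)&(W[...,1]<.1)
    q=W[m]; print('lever',len(q)); 
    if len(q)>20:
        o=q.mean(0); u=np.linalg.svd(q-o)[2][0]; print(o,u)
E
```

```text
scene0 red [210. 167.] 120 [ 0.6109 -0.1396  0.3303] [ 0.598 -0.152  0.319] [ 0.617 -0.132  0.336]
black 468 [ 0.6037 -0.0835  0.309 ] [ 0.583 -0.128  0.236] [0.612 0.151 0.327]
base 1877 ((0.5795562863349915, 0.10916124284267426), (0.16869282722473145, 0.2153639793395996), 5.705426216125488)
column [0.59475362 0.1744468  0.23365378] [ 0.54454958 -0.12788815  0.18002955] [0.60895096 0.19841881 0.32739158]
lever 1045
[0.59277914 0.00327805 0.27780081] [ 0.09688933 -0.94350584  0.3168741 ]
side0 red [298. 197.] 111 [ 0.5996 -0.1523  0.3255] [ 0.588 -0.158  0.316] [ 0.612 -0.143  0.334]
side0 red [248. 235.] 94 [0.471  0.0752 0.0444] [0.44  0.069 0.038] [0.498 0.083 0.048]
black 188 [ 0.5853 -0.0115  0.2803] [ 0.544 -0.121  0.222] [0.601 0.169 0.321]
base 512 ((0.576958179473877, 0.1039496511220932), (0.16597969830036163, 0.22051946818828583), 5.337366580963135)
column [0.5532221  0.15066774 0.236576  ] [ 0.54418638 -0.11945763  0.18124193] [0.59734091 0.19810305 0.30923068]
lever 209
[0.57938797 0.02692987 0.26737866] [ 0.08595731 -0.94269289  0.32239953]
```

```bash
cat > goto.py <<'E'
import sys; from h import *
t=np.array([float(x) for x in sys.argv[1:4]]); yaw=0.097
X=np.array([-np.cos(yaw),-np.sin(yaw),0]);Y=np.array([-np.sin(yaw),np.cos(yaw),0]);T=np.stack([X,Y,[0,0,-1]],1)
s=arm.get_state(); C=R.from_quat(s['ee_rot']).as_matrix()
print(s['t'],s['eef_pos'].round(4),s['force'].round(2),s['opening'])
print('mm',(C.T@(t-s['eef_pos'])*1000).round(1),'rot',R.from_matrix(C.T@T).as_rotvec().round(4))
E
python3 goto.py 0.24 0.578 0.39; python3 goto.py .5975 -.085 .37
```

```text
0.1 [0.2365 0.5778 0.2304] [-0.01  0.17 -0.68] 0.08527510294117037
mm [  -3.1    1.2 -159.6] rot [-0.0018 -0.0008 -0.4858]
0.1 [0.2365 0.5778 0.2304] [-0.01  0.17 -0.68] 0.08527510294117037
mm [-585.2 -476.8 -138.8] rot [-0.0018 -0.0008 -0.4858]
```

Request:
arm_command --deltas "0 0 -60 0 0 -0.15 1; -30 -24 -110 0 0 -0.3 1; -70 -57 -138 0 0 -0.4858 1; -117 -95 -138 -0.0018 -0.0008 -0.4858 1; -164 -133 -138 -0.0018 -0.0008 -0.4858 1; -211 -171 -138 -0.0018 -0.0008 -0.4858 1; -258 -209 -138 -0.0018 -0.0008 -0.4858 1; -305 -248 -138 -0.0018 -0.0008 -0.4858 1; -352 -286 -138 -0.0018 -0.0008 -0.4858 1; -399 -325 -138 -0.0018 -0.0008 -0.4858 1; -445 -363 -138 -0.0018 -0.0008 -0.4858 1; -490 -400 -138 -0.0018 -0.0008 -0.4858 1"

```text
t: 1.6
eef_pos: [0.5391, 0.0206, 0.3689]
ee_rot: [-0.048, 0.999, 0.001, 0.0]
force: [0.2, 1.1, -0.1]
opening: -0.0001
grip_force: 0.0
```

Request:
arm_command --deltas "15 -60 0 0 0 0 1; 20 -110 0 0 0 0 1; 22 -121 0 0 0 0 1; 22 -121 0 0 0 0 1"

```text
t: 2.1
eef_pos: [0.5282, -0.1003, 0.3687]
ee_rot: [-0.048, 0.999, 0.001, 0.0]
force: [0.1, 0.6, 0.4]
opening: -0.0
grip_force: 0.0
```

```bash
python3 goto.py .5975 -.085 .335; python3 -c "
from h import *
p,d,c=cap('wrist','w1');cap('side','s1')
print(c)"
```

```text
2.1 [ 0.5282 -0.1003  0.3687] [0.07 0.55 0.36] -2.343327322518751e-05
mm [-70.4   8.5  33.7] rot [ 0.0027  0.0004 -0.0016]
{'fx': 347.27440523033835, 'fy': 347.27440523033835, 'cx': 279.6962635537926, 'cy': 211.73411734625213, 'rvec': array([-1.98256458, -2.18083978, -0.29922191]), 'tvec': array([ 0.14962315, -0.56911609,  0.37367633])}
```

View pics/w1.png

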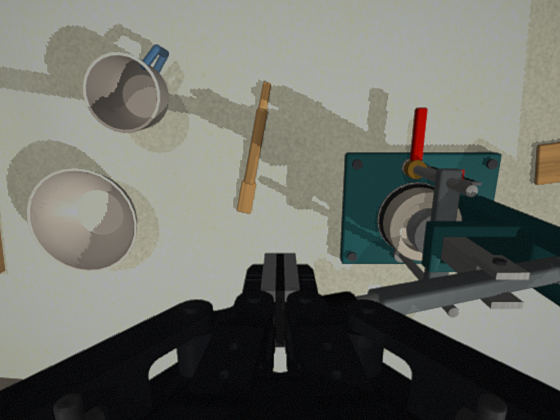

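The wrist view shows the red bar from (420,108) to (417,160), the collar at (413,168) and the lever going under the gripper. I am 70 mm short in x, so I'll refine the fix from this view's depth.

```bash
python3 - <<'E'
from h import *
p,d,c=load('w1'); W=cloud(d,c); hsv=cv2.cvtColor(p,cv2.COLOR_RGB2HSV)
h,s,v=[hsv[...,i].astype(int) for i in range(3)]
red=((h<6)|(h>174))&(s>190)&(v>60); red[:,:380]=0; red[200:]=0
q=W[red]; q=q[np.isfinite(q[:,0])]; print('bar',len(q),np.median(q,0),np.percentile(q,[1,99],axis=0).round(4))
top=q[q[:,2]>np.percentile(q[:,2],50)]
r=cv2.minAreaRect(top[:,:2].astype(np.float32)); print(r,np.median(top[:,2]))
m=np.isfinite(W[...,0])&(W[...,2]>.225)&(W[...,2]<.34)&(np.arange(560)[None]>350)
m[:260]=0
q=W[m]; q=q[(q[:,1]<.08)]
print('lever',len(q)); o=q.mean(0); u=np.linalg.svd(q-o)[2][0]; print(o,u)
p,d,c=load('s1'); W=cloud(d,c); 
b=(W[...,2]>.012)&(W[...,2]<.028)
p,d,c=load('w1'); W=cloud(d,c);hsv=cv2.cvtColor(p,cv2.COLOR_RGB2HSV)
teal=(hsv[...,0]>75)&(hsv[...,0]<100)&(hsv[...,1]>100)&(W[...,2]>.012)&(W[...,2]<.028)
print('base',cv2.minAreaRect(W[teal][:,:2].astype(np.float32)))
E
```

```text
bar 556 [0.46755019 0.0770863  0.04684332] [[0.4348 0.0693 0.0414]
 [0.5032 0.1013 0.13  ]]
((0.47340887784957886, 0.08031044900417328), (0.07919364422559738, 0.02318713441491127), 18.052608489990234) 0.04756876710855497
lever 3903
[0.57907849 0.02965083 0.26740241] [ 0.08651018 -0.9432881   0.32050513]
base ((0.5756715536117554, 0.10835379362106323), (0.16789795458316803, 0.21866923570632935), 5.478090763092041)
```

Request:
arm_command --deltas "-35 4 0 0.0027 0 -0.0016 1; -67 8 0 0.0027 0 -0.0016 1; -67 8 20 0.0027 0 -0.0016 1; -67 8 36 0.0027 0 -0.0016 1; -67 8 40 0.0027 0 -0.0016 1; -67 8 40 0.0027 0 -0.0016 1; -67 8 40 0.0027 0 -0.0016 1"

```text
t: 3.08
eef_pos: [0.5947, -0.0857, 0.3301]
ee_rot: [-0.049, 0.999, -0.001, 0.001]
force: [0.4, -0.4, 0.2]
opening: 0.0001
grip_force: 0.0
```

```bash
python3 goto.py .5945 -.086 .320; python3 -c "
from h import *
cap('side','s2');cap('scene','c2')
a=cv2.imread('pics/s2.png')[130:290,180:360];b=cv2.imread('pics/c2.png')[100:300,170:390]
a=cv2.resize(a,None,fx=2.2,fy=2.2);b=cv2.resize(b,(387,352))
cv2.imwrite('pics/m2.png',np.hstack([a,b]))"
```

```text
3.075 [ 0.5947 -0.0857  0.3301] [ 0.42 -0.43  0.24] 7.289363822287969e-05
mm [ 0.3 -0.2 10.1] rot [-0.0018  0.0027  0.0014]
```

View pics/m2.png

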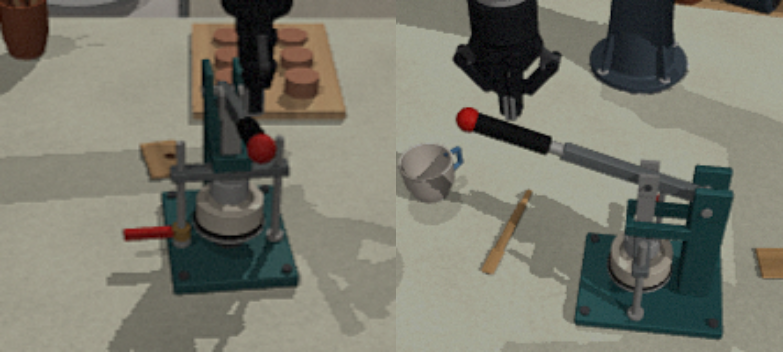

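The fingertips hang just above the middle of the black handle in both halves of the picture. Next is a slow descent to contact.

Request:
arm_command --deltas "0 0 4 0 0 0 1; 0 0 8 0 0 0 1; 0 0 10 0 0 0 1; 0 0 10 0 0 0 1"

```text
t: 3.68
eef_pos: [0.5943, -0.0856, 0.3188]
ee_rot: [-0.049, 0.999, -0.0, 0.0]
force: [0.4, -0.2, 0.4]
opening: 0.0
grip_force: 0.0
```

Request:
arm_command --deltas "0 0 1.5 0 0 0 1; 0 0 3 0 0 0 1; 0 0 3 0 0 0 1"

```text
t: 4.05
eef_pos: [0.5944, -0.0856, 0.3161]
ee_rot: [-0.049, 0.999, -0.001, 0.001]
force: [0.2, 0.1, -0.3]
opening: -0.0001
grip_force: 0.0
```

Request:
arm_command --deltas "0 0 1.5 0 0 0 1; 0 0 3 0 0 0 1; 0 0 3 0 0 0 1"

```text
t: 4.42
eef_pos: [0.5947, -0.0858, 0.3134]
ee_rot: [-0.049, 0.999, -0.001, 0.001]
force: [0.0, -0.8, 2.3]
opening: -0.0002
grip_force: 0.9
```

Request:
arm_command --deltas "0 0 1.5 0 0 0 1; 0 0 3 0 0 0 1; 0 0 3 0 0 0 1"

```text
t: 4.8
eef_pos: [0.5946, -0.0856, 0.31]
ee_rot: [-0.049, 0.999, -0.0, 0.001]
force: [0.5, 0.1, 1.6]
opening: -0.0001
grip_force: 0.9
```

Request:
arm_command --deltas "0 -1 5 0 0 0 1; 0 -3 10 0 0 0 1; 0 -4 16 0 0 0 1; 0 -5 22 0 0 0 1; 0 -6 28 0 0 0 1; 0 -7 34 0 0 0 1; 0 -8 40 0 0 0 1; 0 -9 46 0 0 0 1; 0 -10 52 0 0 0 1; 0 -11 57 0 0 0 1; 0 -11 60 0 0 0 1; 0 -11 60 0 0 0 1"

```text
t: 6.3
eef_pos: [0.5956, -0.0965, 0.25]
ee_rot: [-0.049, 0.999, -0.0, 0.0]
force: [-0.1, -1.1, 2.6]
opening: -0.0001
grip_force: 1.2
```

Request:
arm_command --deltas "0 0 2 0 0 0 1; 0 0 4 0 0 0 1; 0 0 5 0 0 0 1; 0 0 5 0 0 0 1"

```text
t: 6.8
eef_pos: [0.5957, -0.0967, 0.2452]
ee_rot: [-0.049, 0.999, -0.001, 0.001]
force: [-0.5, -1.6, 2.7]
opening: -0.0001
grip_force: 1.3
```

Request:
arm_command --deltas "0 0 1 0 0 0 1; 0 0 2 0 0 0 1; 0 0 2 0 0 0 1"

```text
t: 7.18
eef_pos: [0.5957, -0.0966, 0.2431]
ee_rot: [-0.049, 0.999, -0.001, 0.001]
force: [-0.8, -1.2, 3.1]
opening: -0.0001
grip_force: 1.3
```

Request:
arm_command --deltas "0 0 1 0 0 0 1; 0 0 2 0 0 0 1; 0 0 2 0 0 0 1"

```text
t: 7.55
eef_pos: [0.5957, -0.0966, 0.2411]
ee_rot: [-0.049, 0.999, -0.0, 0.001]
force: [0.9, -1.8, 2.6]
opening: 0.0001
grip_force: 1.3
```

Request:
arm_command --deltas "0 0 1.5 0 0 0 1; 0 0 3 0 0 0 1; 0 0 3 0 0 0 1"

```text
t: 7.92
eef_pos: [0.5957, -0.0966, 0.238]
ee_rot: [-0.049, 0.999, -0.0, 0.001]
force: [0.0, -0.6, 2.9]
opening: 0.0002
grip_force: 1.3
```

Request:
arm_command --deltas "0 0 1.5 0 0 0 1; 0 0 3 0 0 0 1; 0 0 3 0 0 0 1"

```text
t: 8.3
eef_pos: [0.5957, -0.0966, 0.2351]
ee_rot: [-0.049, 0.999, -0.0, 0.001]
force: [0.9, -1.5, 2.7]
opening: -0.0004
grip_force: 1.4
```

Request:
arm_command --deltas "0 0 1.5 0 0 0 1; 0 0 3 0 0 0 1; 0 0 3 0 0 0 1"

```text
t: 8.68
eef_pos: [0.5957, -0.0966, 0.232]
ee_rot: [-0.049, 0.999, -0.0, 0.001]
force: [0.7, -1.5, 2.7]
opening: 0.0003
grip_force: 1.4
```

Request:
arm_command --deltas "0 0 1.5 0 0 0 1; 0 0 3 0 0 0 1; 0 0 3 0 0 0 1"

```text
t: 9.05
eef_pos: [0.5956, -0.0967, 0.229]
ee_rot: [-0.049, 0.999, -0.001, 0.001]
force: [0.1, -1.6, 3.5]
opening: -0.0
grip_force: 1.4
```

Request:
arm_command --deltas "0 0 1.5 0 0 0 1; 0 0 3 0 0 0 1; 0 0 3 0 0 0 1"

```text
t: 9.43
eef_pos: [0.5957, -0.0967, 0.2266]
ee_rot: [-0.049, 0.999, -0.001, 0.001]
force: [-1.2, -2.5, 4.1]
opening: -0.0
grip_force: 2.9
```

Request:
arm_command --deltas "0 0 1.5 0 0 0 1; 0 0 3 0 0 0 1; 0 0 3 0 0 0 1"

```text
t: 9.8
eef_pos: [0.5957, -0.0968, 0.2246]
ee_rot: [-0.049, 0.999, -0.001, 0.001]
force: [-2.6, -2.0, 10.5]
opening: -0.0002
grip_force: 5.2
```

Request:
arm_command --deltas "0 0 1.5 0 0 0 1; 0 0 3 0 0 0 1; 0 0 3 0 0 0 1"

```text
t: 10.18
eef_pos: [0.5958, -0.0969, 0.2227]
ee_rot: [-0.049, 0.999, -0.001, 0.001]
force: [-4.7, -0.7, 14.8]
opening: -0.0001
grip_force: 7.6
```

Request:
arm_command --deltas "0 0 -0.5 0 0 0 1; 0 0 -0.5 0 0 0 1; 0 0 -0.5 0 0 0 1"

```text
t: 10.55
eef_pos: [0.5957, -0.0969, 0.2231]
ee_rot: [-0.049, 0.999, -0.001, 0.001]
force: [-4.0, -0.0, 13.9]
opening: -0.0001
grip_force: 7.2
```

```bash
python3 - <<'E'
from h import *
cap('side','s3'); cap('wrist','w3'); print(arm.get_state()['t'],arm.get_state()['force'],arm.get_state()['eef_pos'])
a=cv2.imread('pics/s2.png')[140:260,220:340];b=cv2.imread('pics/s3.png')[140:260,220:340]
cv2.imwrite('pics/m3.png',np.hstack([cv2.resize(x,(390,390),interpolation=1) for x in (a,b)]))
E
```

```text
10.65 [-4.87036297 -1.79893098 14.74526345] [ 0.59575502 -0.0968703   0.22315484]
```

View pics/m3.png

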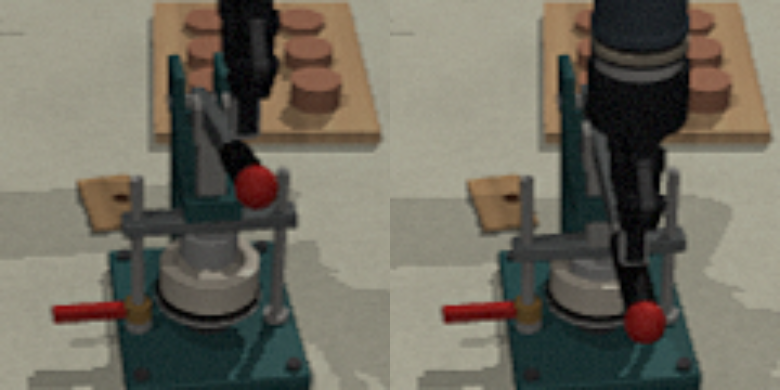

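The left half shows the lever up and the right half shows it pressed. The crosshead is about 25 zoomed pixels lower, and the mould has not moved. Now I'll let the lever up.

Request:
arm_command --deltas "0 0 -4 0 0 0 1; 0 1 -12 0 0 0 1; 0 2 -22 0 0 0 1; 0 4 -34 0 0 0 1; 0 6 -48 0 0 0 1; 0 8 -62 0 0 0 1; 0 10 -76 0 0 0 1; 0 11 -90 0 0 0 1; 0 11 -105 0 0 0 1; 0 11 -125 0 0 0 1; 0 11 -150 0 0 0 1; 0 11 -150 0 0 0 1"

```text
t: 12.15
eef_pos: [0.5955, -0.0864, 0.3731]
ee_rot: [-0.049, 0.999, -0.002, 0.003]
force: [-0.5, 0.2, -0.3]
opening: -0.0002
grip_force: 0.0
```

```bash
python3 - <<'E'
from h import *
for f in ['s2','s3']:
    p,d,c=load(f); W=cloud(d,c)
    # grey crosshead points between post and mould: x .50-.65, z .09-.16, y near .08
    r=[]
    for u in range(266,275):
        col=W[:,u]; m=(col[:,0]>.5)&(col[:,0]<.66)&(col[:,1]>.06)&(col[:,1]<.13)&(col[:,2]>.085)&(col[:,2]<.16)
        if m.sum(): r.append((m.sum(),col[m][:,2].mean(),col[m][:,2].max(),col[m][:,2].min()))
    print(f,np.round(r,4))
p,d,c=load('w1'); W=cloud(d,c); hsv=cv2.cvtColor(p,cv2.COLOR_RGB2HSV)
h,s,v=[hsv[...,i].astype(int) for i in range(3)]
red=((h<6)|(h>174))&(s>190)&(v>60); red[:,:380]=0; red[165:]=0
q=W[red];q=q[q[:,2]<.06]
y=np.array([-.9953,-.0968]);x=np.array([-.0968,.9953])
a=q[:,:2]@y;b=q[:,:2]@x
print('along',np.percentile(a,[1,50,99]),'across',np.percentile(b,[2,10,50,90,98]),'z',np.percentile(q[:,2],[50,80,95]))
E
python3 goto.py .4586 .081 .37
```

```text
s2 [[ 8.      0.1392  0.1451  0.1318]
 [ 8.      0.1394  0.144   0.1323]
 [ 8.      0.1397  0.144   0.1302]
 [14.      0.1189  0.1453  0.0874]
 [17.      0.113   0.1424  0.0871]
 [19.      0.1138  0.1433  0.0894]
 [22.      0.1105  0.1446  0.0878]
 [21.      0.1108  0.145   0.0855]
 [22.      0.1219  0.1599  0.0862]]
s3 [[ 9.      0.112   0.1171  0.1009]
 [ 8.      0.1132  0.1178  0.1059]
 [ 8.      0.1139  0.1185  0.1063]
 [12.      0.1052  0.1174  0.0855]
 [14.      0.1031  0.1171  0.0857]
 [14.      0.1031  0.119   0.0877]
 [15.      0.1016  0.117   0.0852]
 [13.      0.1039  0.1187  0.0884]
 [14.      0.1167  0.1593  0.0891]]
along [-0.50467166 -0.47204134 -0.43994221] across [0.02597779 0.02664531 0.03146305 0.03685829 0.03828761] z [0.04679744 0.0476912  0.04852798]
12.15 [ 0.5955 -0.0864  0.3731] [-0.49  0.17 -0.35] -0.0001506384343537668
mm [119.8 180.    1.7] rot [-0.0039  0.0057  0.0013]
```

Request:
arm_command --deltas "50 30 0 0 0 0 0.5; 90 70 0 0 0 0 0; 115 120 0 -0.0039 0.0057 0.0013 0; 122 165 0 -0.0039 0.0057 0.0013 0; 122 176.7 20 -0.0039 0.0057 0.0013 0; 122 176.7 75 -0.0039 0.0057 0.0013 0; 122 176.7 130 -0.0039 0.0057 0.0013 0; 122 176.7 170 -0.0039 0.0057 0.0013 0; 122 176.7 180 -0.0039 0.0057 0.0013 0; 122 176.7 180 -0.0039 0.0057 0.0013 0; 122 176.7 180 -0.0039 0.0057 0.0013 0"

```text
t: 13.52
eef_pos: [0.4571, 0.078, 0.1917]
ee_rot: [-0.049, 0.999, 0.001, -0.001]
force: [0.3, -0.3, -0.3]
opening: 0.0856
grip_force: 0.0
```

```bash
python3 goto.py .4567 .0777 .0215; python3 - <<'E'
from h import *
cap('wrist','w4')
p,d,c=load('w4'); W=cloud(d,c); hsv=cv2.cvtColor(p,cv2.COLOR_RGB2HSV)
h,s,v=[hsv[...,i].astype(int) for i in range(3)]
red=((h<6)|(h>174))&(s>190)&(v>60)&(W[...,2]<.06)&(W[...,2]>.02)
q=W[red]
y=np.array([-.9953,-.0968]);x=np.array([-.0968,.9953])
a=q[:,:2]@y;b=q[:,:2]@x
print(len(q),'along',np.percentile(a,[1,50,99]),'across',np.percentile(b,[1,10,50,90,99]),'z',np.percentile(q[:,2],[50,80,95]))
e=arm.get_state()['eef_pos'][:2]; print(e@y,e@x)
E
```

```text
13.525 [0.4571 0.078  0.1917] [ 0.3  -0.29 -0.33] 0.08561653080117218
mm [  0.2  -0.6 170.2] rot [ 0.0021 -0.0013  0.0003]
1131 along [-0.50477831 -0.47109665 -0.43875867] across [0.02726018 0.02825903 0.03338503 0.03852554 0.03954791] z [0.04691293 0.04756769 0.04810033]
-0.462496228020063 0.03336417884673994
```

View pics/w4.png

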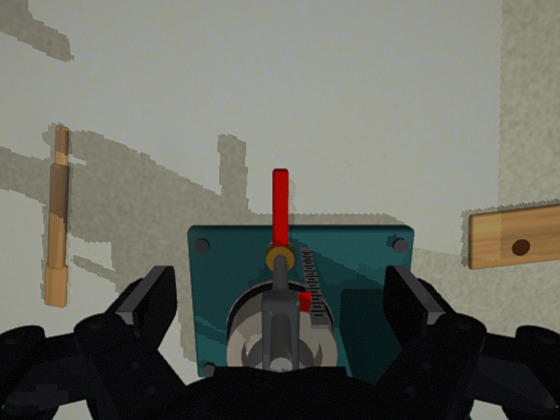

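The red bar at (280,205) is centred between the open fingers, with the collar at (280,257). I'll descend and pinch.

Request:
arm_command --deltas "0 0 50 0.0021 -0.0013 0 0; 0 0 100 0.0021 -0.0013 0 0; 0 0 145 0.0021 -0.0013 0 0; 0 0 168 0.0021 -0.0013 0 0; 0 0 170 0.0021 -0.0013 0 0; 0 0 170 0.0021 -0.0013 0 0.5; 0 0 170 0.0021 -0.0013 0 1; 0 0 170 0.0021 -0.0013 0 1; 0 0 170 0.0021 -0.0013 0 1; 0 0 170 0.0021 -0.0013 0 1; 0 0 170 0.0021 -0.0013 0 1; 0 0 170 0.0021 -0.0013 0 1" --squeeze 50

```text
t: 15.08
eef_pos: [0.4554, 0.0783, 0.0206]
ee_rot: [-0.049, 0.999, 0.0, -0.001]
force: [-0.5, -1.7, 5.5]
opening: 0.0127
grip_force: 52.1
```

```bash
python3 goto.py .4567 .0777 .0845; python3 - <<'E'
from h import *
p,d,c=load('w4'); W=cloud(d,c); hsv=cv2.cvtColor(p,cv2.COLOR_RGB2HSV)
h,s,v=[hsv[...,i].astype(int) for i in range(3)]
b=W[230:290,200:260][...,2]; print('base z',np.nanmedian(b), np.nanmedian(W[232:245,330:380][...,2]),'table',np.nanmedian(W[60:160,250:350][...,2]))
m=(h>15)&(h<28)&(s>120)&(np.abs(W[...,0]-.514)<.02)&(np.abs(W[...,1]-.0865)<.02); print('collar',m.sum(),np.percentile(W[m][:,2],[10,50,90]))
E
```

```text
15.075 [0.4554 0.0783 0.0206] [-0.5  -1.68  5.52] 0.012666211635493784
mm [ -1.1  -0.7 -64. ] rot [ 0.0004 -0.0023  0.0003]
base z 0.020207256745677558 0.020137719976554225 table 0.0002380972388246181
collar 420 [0.04595279 0.04892519 0.04998265]
```

Request:
arm_command --deltas "0 0 -5 0 0 0 1; 0 0 -12 0 0 0 1; 0 0 -20 0 0 0 1; 0 0 -28 0 0 0 1; 0 0 -36 0 0 0 1; 0 0 -44 0 0 0 1; 0 0 -52 0 0 0 1; 0 0 -58 0 0 0 1; 0 0 -61 0 0 0 1; 0 0 -62 0 0 0 1; 0 0 -62 0 0 0 1; 0 0 -62 0 0 0 1"

```text
t: 16.58
eef_pos: [0.4554, 0.0784, 0.0825]
ee_rot: [-0.049, 0.999, 0.0, -0.001]
force: [2.4, -4.4, -2.6]
opening: 0.0133
grip_force: 51.1
```

```bash
cat > bar.py <<'E'
from h import *
import sys
f=sys.argv[1]
y=np.array([-.9953,-.0968])
for n in ['side','wrist']:
    p,d,c=cap(n,f+n); W=cloud(d,c); hsv=cv2.cvtColor(p,cv2.COLOR_RGB2HSV)
    h,s,v=[hsv[...,i].astype(int) for i in range(3)]
    near=(np.abs(W[...,0]-.48)<.06)&(np.abs(W[...,1]-.083)<.03)&(W[...,2]>.03)&(W[...,2]<.14)
    red=((h<6)|(h>174))&(s>170)&(v>40)&near
    q=W[red]; print(n,'bar',len(q),q.shape[0] and np.percentile(q[:,2],[5,50,80,95]).round(4), q.shape[0] and np.percentile(q[:,:2]@y,[1,99]))
    br=(h>13)&(h<28)&(s>110)&near; q=W[br]; print('  collar',len(q),len(q) and np.percentile(q[:,2],[5,50,90,97]).round(4))
    b=(h>75)&(h<100)&(s>100)&(W[...,2]>.012)&(W[...,2]<.028); print('  base',np.nanmedian(W[b][:,2]) if b.sum() else 0)
print(arm.get_state()['eef_pos'],arm.get_state()['force'],arm.get_state()['t'])
E
python3 bar.py b1
```

```text
side bar 59 [0.0987 0.106  0.1083 0.1092] [-0.50553842 -0.44207463]
  collar 46 [0.0956 0.106  0.1108 0.112 ]
  base 0.018890671514974717
wrist bar 4640 [0.1057 0.1083 0.1088 0.1093] [-0.49104244 -0.43808235]
  collar 20 [0.0965 0.1252 0.133  0.1346]
  base 0.019872677858848012
[0.45537649 0.07840115 0.08250088] [ 3.65427484 -4.73191771 -2.34738442] 16.675
```

Request:
arm_command --deltas "0 0 -1.2 0 0 0 1; 0 0 -1.2 0 0 0 1; 0 0 -1.2 0 0 0 1; 0 0 -1.2 0 0 0 0; 0 0 -1.2 0 0 0 0; 0 0 -1.2 0 0 0 0; 0 0 -1.2 0 0 0 0; 0 0 -40 0 0 0 0; 0 0 -90 0 0 0 0; 0 0 -125 0 0 0 0; 0 0 -125 0 0 0 0; 0 0 -125 0 0 0 0"

```text
t: 18.18
eef_pos: [0.4548, 0.0785, 0.2067]
ee_rot: [-0.049, 0.999, 0.0, -0.002]
force: [0.2, -1.1, -0.2]
opening: 0.0854
grip_force: 0.0
```

```bash
python3 bar.py b2; python3 goto.py .4567 .0777 .125
```

```text
side bar 102 [0.1008 0.1069 0.1085 0.1103] [-0.50519905 -0.44212443]
  collar 46 [0.0943 0.1058 0.1117 0.1125]
  base 0.01878647149388117
wrist bar 1811 [0.1075 0.1094 0.1101 0.1299] [-0.51839844 -0.43846036]
  collar 376 [0.0984 0.1109 0.1121 0.1296]
  base 0.02013137737757747
[0.45444858 0.07849107 0.20603459] [-0.31733531  0.15921224 -0.1111279 ] 18.275
18.275 [0.4544 0.0785 0.206 ] [-0.32  0.16 -0.11] 0.08533280970142075
mm [-2.7 -1.1 81. ] rot [ 0.0012 -0.0065  0.0003]
```

View pics/b2side.png

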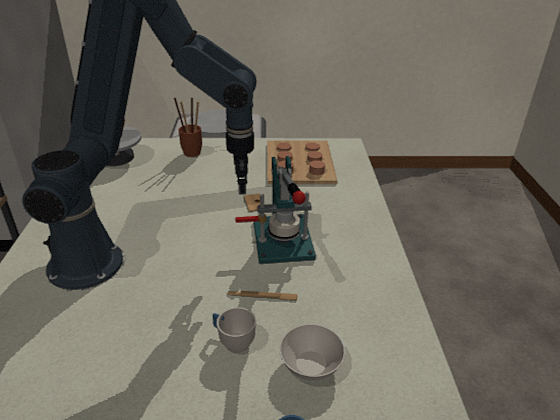

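```bash
python3 - <<'E'
from h import *
for f in ['side0','b2side']:
    p,d,c=load(f); W=cloud(d,c)
    # lever ball height, crosshead top
    hsv=cv2.cvtColor(p,cv2.COLOR_RGB2HSV); red=((hsv[...,0]<6)|(hsv[...,0]>174))&(hsv[...,1]>190)&(W[...,1]<-.1)&(W[...,2]>.1)
    m=(W[...,0]>.52)&(W[...,0]<.64)&(W[...,1]>.03)&(W[...,1]<.1)&(W[...,2]>.03)&(W[...,2]<.095)&(hsv[...,1]<80)
    print(f,'ball',np.median(W[red],0),'mould',np.median(W[m],0))
p,d,c=load('b2wrist');W=cloud(d,c)
m=(W[...,2]>.135)&(W[...,2]<.155)&(abs(W[...,0]-.51)<.025)&(abs(W[...,1]-.088)<.03); print('crosshead top (true .144)',m.sum(),np.percentile(W[m][:,2],[20,50,80]))
E
```

```text
side0 ball [ 0.59962841 -0.1522147   0.3249437 ] mould [0.57836059 0.05671585 0.07415419]
b2side ball [ 0.59948629 -0.15225275  0.32528867] mould [0.57823115 0.05650239 0.07360464]
crosshead top (true .144) 1654 [0.14214519 0.14392356 0.14510866]
```

The side view shows the lever fully up with its ball at (299,198) and the stop bar raised at (247,219). The mould has not moved and the gripper is clear. The stop's top measures about 112 mm against a target of 112.5 mm.

```bash
python3 -c "
from station import arm
print(arm.sign_off())"
```

```text
the job is handed in; nothing more can be done
None
```

The job is handed in: the punch bottomed after about 25.5 mm of travel, the lever is back fully up, and the released depth stop's top measures about 112 mm above the table against a target of 112.5 mm, with the mould in place; the judged result was not shown.

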